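Find and press the concealed catch of a child-safe medicine box

TASK

The child-safe medicine box on the worktop opens by a concealed catch: one of the five look-alike plates set flush in its top gives under a finger, the other four are dummies. With a fingertip feel gently across the plates for the one that gives, press it until the lid springs open by itself, and let go so that the plate comes back up and the lid stays open. Do not force the lid by hand, and leave the things standing round the box where they are.

Things in the scene. Friction and masses are not known exactly. Their poses are not given: they have to be found in the camera images.
- medicine_box: White box with a wooden lid, fixed to the worktop, 180 (x) x 270 (y) x 90 mm high; origin at the centre of its underside; x points from its front (plates) to its back, z up; turned by up to 0.25 rad. Five plates lie in a row along y in the front of its top. The flush lid begins 36 mm behind the row's centre line, is hinged along the back and swings up and away from the plates.
- row_mid (a point): Point on the box's top face, 90 mm above the worktop, at the centre of the middle plate; axes as the box's. The five plate centres lie at -100, -50, 0, +50, +100 mm along y. Each plate is grey, 52 (x) x 48 mm (y), flush with the top, 2 mm from the next, with a steel disc 28 mm across at its centre. Four are rigid; any of the five may be the release plate, all look alike.
- release (a joint): How far the release plate is pressed in, m: 0 flush, 0.006 fully down. It sinks straight down against a spring (about 1.5 N to start, 4 N fully down), lets the lid go after about 4 mm and springs back up when let go. The value does not tell which plate it is.
- lid (a joint): Opening of the lid, rad: 0 shut and caught, 1.1 fully open. When released, a damped spring swings it fully open in about 1.5 s and holds it there.
- mug_a: Bystander: white mug, 82x112x94 mm; origin at the centre of its underside. Leave it where it is.
- tea_light: Bystander: tea light in a metal cup, 38x38x17 mm; origin at the centre of its underside. Leave it where it is.
- pepper_jar: Bystander: clear spice jar with a screw cap, 45x45x106 mm; origin at the centre of its underside. Leave it where it is.
- jam_jar: Bystander: jam jar, 65x65x100 mm; origin at the centre of its underside. Leave it where it is.
- keys: Bystander: bunch of keys lying flat beside the box, 74x120x8 mm; origin at the centre of its underside. Leave it where it is.
- lid_front (a point): Middle of the front edge of the wooden lid, on its upper face. The lid is 97 x 248 x 7 mm; its hinge line lies 94 mm behind this edge.

How it is judged:
By the outcome, as a careful person would: the job done as asked, in the order asked, and still so for the second after the job is handed in, with the robot touching nothing.
It also fails if it takes over 56 s, if anything falls off the work surface, if the arm or the gripper's body presses on something with over 40 N, if the wrist force passes 120 N, or if a joint passes its speed limit or range.

ROBOT

A 6-joint arm with a two-finger parallel gripper is mounted at the origin on a cart in front of the work surface, level with it; the furniture and walls round the work are solid. World frame = base frame: x ahead of the robot, y to its left, z up, the work surface at z = 0. Lengths are in m, angles in rad, forces in N, time in s.
With the tool pointing down it reaches from about 0.3 to 0.775 m from the base axis. Payload 14.6 kg.
Tool frame: the origin (TCP) lies between the finger pads; the fingertips stand 25 mm ahead of it and the grasp point (between the pads) lies 6 mm ahead of it; z points along the fingers, y is the line along which they close (so a half turn about z gives the same grasp; the last joint's range is limited). The gripper opens to 94 mm and grips with 3 to 60 N. Pads are 16 mm wide; open, the fingers measure 119 mm over their backs; the gripper's body (75 mm by 177 mm) begins 78 mm behind the grasp point.
Start: joints at [1.155, 0.3, 1.521, -0, 1.321, -0.067], TCP at [0.188, 0.517, 0.23] pointing down, gripper open.
Joint ranges: [-3.03, 3.03], [-0.79, 2.21], [0.23, 2.52], [-1.04, 4.18], [0, 3.07], [-2.55, 2.55]. Speed limits (rad/s): [2.22, 2.22, 2.57, 3.14, 3.14, 3.14].

INTERFACE

Orientations are given as [roll, pitch, yaw] about the fixed x, y, z axes, in that order (R = Rz(yaw) Ry(pitch) Rx(roll)).
In Python, from rig import r, imaging gives the robot as it stands.
- The arm moves only by the tool drive_tool, never from a script. Its argument "motion" is a list of rows, each a list of 7 numbers: the shift along the tool's x, y, z as a fraction of full scale, then the turn, a rotation vector about the tool's x, y, z as a fraction of full scale, then the opening, from -1 (shut) to 1 (fully open). A call has 1 to 20 rows; each row shifts and turns the commanded pose from where the row before left it, along the tool's axes as they then stand; what a row does not reach is not made up. Full scale, the value 1, is 0.3 m for a shift and 45 degrees for a turn. A row lasts 1/8 s, in which the tool goes at most 62.5 mm and 10.7 degrees, less where a joint would pass 70% of its speed; a pose out of reach is approached as far as the arm can. A call with a number of a shift or a turn outside -1 to 1 is refused whole. A call with a gripper value outside its range is refused whole. The fingers move at their own pace and stop on an object; "squeeze" is the grip in N (left out, the last holds). Time passes only in rows, so rows that do not move let the fingers close. It gives the time, the measured TCP pose, the force, the opening and the grip force at its end, in the units of the state.
- r.sense(): the state, without advancing time (a new reading comes with each control period).
- imaging.get_image(name): name is "scene" or "top"; returns a dict with "img" (420x560x3 uint8, red, green, blue), "depth" (420x560 float32, m along the optical axis (not along the pixel's ray), 0 where there is no reading), "vfov" (degrees; the focal length in pixels is half the picture's height over the tangent of half this angle, whatever the lens; pixels are square), "cx", "cy" (the principal point, pixels), "world_to_cam" (4x4, takes a point from world to camera coordinates). Camera axes: x right, y down, z forward; pixel columns grow to the right and rows downward; lengths in m; the calibration is good to about 2 mm. A picture is of the moment at which its call begins.
- r.close_job(): hands the job in; it is judged then, once.
The state is a dict: "t": time; "joint_positions": joint angles; "dq": joint speeds; "tau": joint torques, N m; "tool_pos": TCP position; "orientation": TCP orientation; "force": force on the tool from outside, world axes, zero at the start; "wrist_torque": the same for the moment, N m; "gripper_width": finger opening in m; "grasp_force": force on a finger pad.
Only numpy, scipy, OpenCV 4.12 (cv2) and the standard library are available. Lean on these libraries where they do the work, as an engineer would, in place of code of your own. Each camera call takes 0.05 s, during which the arm holds its last target. There are 200 camera calls.

## Working session

There is one attempt and no reset: what is moved stays moved. The work goes in short steps, Python scripts to look and compute and a tool call to move; the robot and the scene stay as the last step left them, time stands still between calls to the robot, and variables do not carry over. Pictures are saved under pics/ and viewed, at most 10 in all, crops included, and the job is handed in when it is done.

Besides the shell and the picture viewer there is one more tool, called after "Call:" as a command line: name --pt "numbers of a row" for each row, then --argument value for the rest. drive_tool: Moves the arm, as the interface text tells. Shift numbers are shares of 0.3 m and turn numbers shares of 45 degrees, none past 1 either way. Its arguments: {"type":"object","properties":{"motion":{"type":"array","items":{"type":"array","items":{"type":"number"}}},"squeeze":{"type":"number"}},"required":["motion"]}

```bash
mkdir -p pics; cat > h.py <<'E'
from rig import r, imaging
import numpy as np, cv2
def cam(n):
    d=imaging.get_image(n); h=d["img"].shape[0]; d["f"]=h/2/np.tan(np.radians(d["vfov"])/2); return d
def plane(d,uv,z):
    M=np.linalg.inv(d["world_to_cam"]); ray=M[:3,:3]@np.array([(uv[0]-d["cx"])/d["f"],(uv[1]-d["cy"])/d["f"],1]); o=M[:3,3]
    return o+ray*(z-o[2])/ray[2]
def save(d,n): cv2.imwrite("pics/"+n,d["img"][:,:,::-1])
E
python3 - <<'E'
from h import *
a=cam("top"); save(a,"top1.png"); b=cam("scene"); save(b,"scene1.png")
s=r.sense(); print(s["t"],s["tool_pos"],s["orientation"],s["force"],s["gripper_width"])
print(np.linalg.inv(a["world_to_cam"]).round(3)); print(np.linalg.inv(b["world_to_cam"]).round(3))
E
```

```text
0.1 [0.18788498 0.51670554 0.22997307] [-3.14061920e+00 -8.99699018e-05  2.79282786e+00] [-0.04845648 -0.56393149 -0.08154026] 0.09407830677552753
[[ 0.015 -0.997  0.071  0.505]
 [-0.999 -0.018 -0.033 -0.074]
 [ 0.034 -0.071 -0.997  0.953]
 [ 0.     0.     0.     1.   ]]
[[ 0.636 -0.488  0.598 -0.01 ]
 [-0.772 -0.397  0.497 -0.553]
 [-0.005 -0.778 -0.629  0.677]
 [ 0.     0.     0.     1.   ]]
```

View pics/top1.png

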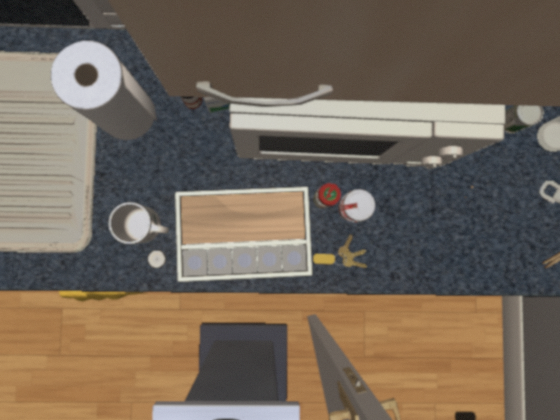

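View pics/scene1.png

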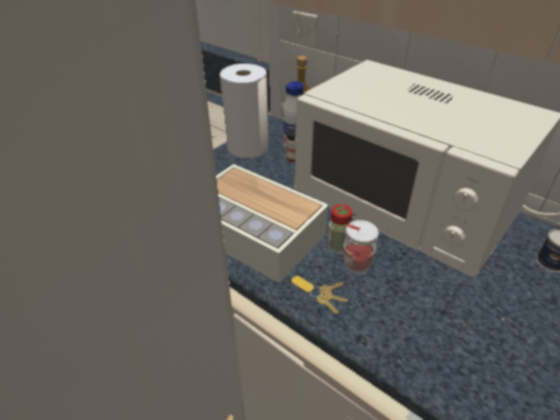

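Top view: the box spans about (176,190)–(311,278). The plate row runs from disc (195,262) to disc (293,257). The mug (132,222), tea light (156,259), jars (328,194)/(357,205) and keys (345,257) stand to the sides. In the scene view the arm hides part of the box.

```bash
python3 - <<'E'
from h import *
a=cam("top"); print(a["f"])
img=a["img"]; hsv=cv2.cvtColor(img,cv2.COLOR_RGB2HSV)
x0,y0,x1,y1=170,235,320,285
c=img[y0:y1,x0:x1]
# box rim (white) contour over whole box
w=((hsv[:,:,1]<40)&(hsv[:,:,2]>170)).astype(np.uint8); w[:180]=0; w[290:]=0; w[:,:170]=0; w[:,318:]=0
cs,_=cv2.findContours(w,cv2.RETR_EXTERNAL,cv2.CHAIN_APPROX_NONE)
rim=max(cs,key=cv2.contourArea); rr=cv2.minAreaRect(rim); bp=cv2.boxPoints(rr)
P=[plane(a,p,.09) for p in bp]
print(rr); print(np.round(P,4)); print("sides",[round(float(np.linalg.norm(P[i]-P[i-1])),4) for i in range(4)],"centre",np.mean(P,0).round(4))
# discs: bluish
k=(c[:,:,2].astype(int)-c[:,:,0]>12).astype(np.uint8)
n,l,st,ce=cv2.connectedComponentsWithStats(k)
for i in range(1,n):
    if st[i,4]>30:
        uv=ce[i]+[x0,y0]; print(uv.round(1),st[i,4],plane(a,uv,.09).round(4), a["depth"][int(uv[1]),int(uv[0])])
cv2.imwrite("pics/crop1.png",cv2.resize(c[:,:,::-1],None,fx=5,fy=5,interpolation=cv2.INTER_CUBIC))
E
```

```text
424.3001808553281
((242.73680114746094, 233.44622802734375), (88.52506256103516, 133.308837890625), 87.51044464111328)
[[ 0.6024  0.1075  0.09  ]
 [ 0.6196 -0.1634  0.09  ]
 [ 0.4396 -0.1731  0.09  ]
 [ 0.4247  0.0941  0.09  ]]
sides [0.1782, 0.2714, 0.1803, 0.2676] centre [ 0.5216 -0.0338  0.09  ]
```

View pics/crop1.png

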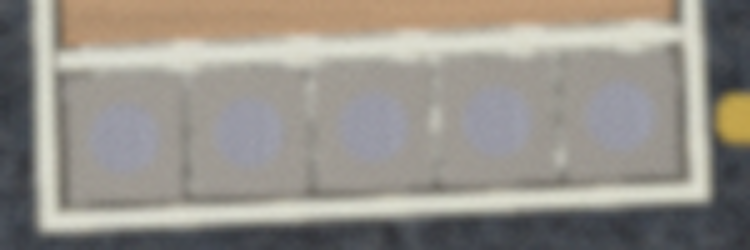

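The measured rim (178 x 270 mm) matches the box. The discs sit at (194.6,262.4), (219.6,261.6), (244.4,260.2), (269,259) and (293.8,258.4).

```bash
cat >> h.py <<'E'
from scipy.spatial.transform import Rotation as Ro
def rel(target):
    s=r.sense(); R=Ro.from_euler("xyz",s["orientation"]); return R.inv().apply(np.array(target)-s["tool_pos"])
E
python3 - <<'E'
from h import *
a=cam("top")
D=np.array([plane(a,p,.09) for p in [(194.6,262.4),(219.6,261.6),(244.4,260.2),(269,259),(293.8,258.4)]])
print(D.round(4),np.linalg.norm(D[0]-D[4]))
v=D[0]-D[4]; yaw=-np.arctan2(v[0],v[1])*1; print("yaw",yaw)
m=D.mean(0); print(m)
c=np.array([.5216,-.0338]); print("in box",np.array([[np.cos(yaw),np.sin(yaw)],[-np.sin(yaw),np.cos(yaw)]])@(m[:2]-c))
print(rel([m[0],m[1],.2]), r.sense()["t"])
E
```

```text
[[ 0.4613  0.0622  0.09  ]
 [ 0.4636  0.0123  0.09  ]
 [ 0.4671 -0.0375  0.09  ]
 [ 0.4702 -0.0871  0.09  ]
 [ 0.4721 -0.1373  0.09  ]] 0.19984063015270684
yaw 0.054119097647556645
[ 0.46683169 -0.03748106  0.09      ]
in box [-0.05488724 -0.00071311]
[-0.45156148 -0.42552532  0.03036504] 0.2
```

Call:
drive_tool --pt "0 0 0 0 0 -0.13 -1" --pt "0 0 0 0 0 -0.13 -1" --pt "0 0 0 0 0 -0.13 -1" --pt "0 0 0 0 0 -0.13 -1" --pt "0 0 0 0 0 0 -1" --squeeze 5

```text
t: 0.82
tool_pos: [0.1879, 0.5168, 0.2303]
orientation: [-3.141, -0.0, -3.083]
force: [-0.2, -0.0, 0.3]
gripper_width: 0.0471
grasp_force: 0.0
```

```bash
python3 - <<'E'
from h import *
print(rel([.461,.062,.15])/.3, r.sense()["orientation"])
E
```

```text
[-0.8192619  -1.56710131  0.26799615] [-3.14139310e+00 -1.16891999e-04 -3.08260393e+00]
```

Call:
drive_tool --pt "-0.03 -0.05 0 0 0 0 -1" --pt "-0.05 -0.1 0 0 0 0 -1" --pt "-0.06 -0.11 0 0 0 0 -1" --pt "-0.06 -0.11 0 0 0 0 -1" --pt "-0.06 -0.11 0 0 0 0 -1" --pt "-0.06 -0.11 0 0 0 0 -1" --pt "-0.06 -0.11 0 0 0 0 -1" --pt "-0.06 -0.11 0 0 0 0 -1" --pt "-0.06 -0.11 0 0 0 0 -1" --pt "-0.06 -0.11 0 0 0 0 -1" --pt "-0.06 -0.11 0 0 0 0 -1" --pt "-0.06 -0.11 0 0 0 0 -1" --pt "-0.05 -0.1 0 0 0 0 -1" --pt "-0.05 -0.1 0.03 0 0 0 -1" --pt "-0.04 -0.08 0.05 0 0 0 -1" --pt "0 -0.04 0.05 0 0 0 -1" --pt "0 0 0.02 0 0 0 -1" --pt "0 0 0 0 0 0 -1" --pt "0 0 0 0 0 0 -1"

```text
t: 3.2
tool_pos: [0.4616, 0.062, 0.186]
orientation: [3.142, 0.001, -3.081]
force: [0.2, -0.5, 0.2]
gripper_width: 0.0005
grasp_force: 0.0
```

```bash
python3 - <<'E'
from h import *
print(rel([.461,.062,.123])/.3, r.sense()["orientation"], r.sense()["force"])
a=cam("scene"); save(a,"s2.png")
E
```

```text
[0.00211347 0.00022532 0.20996425] [ 3.14154195e+00  8.52957105e-04 -3.08122875e+00] [ 0.23992108 -0.45536198  0.18599946]
```

View pics/s2.png

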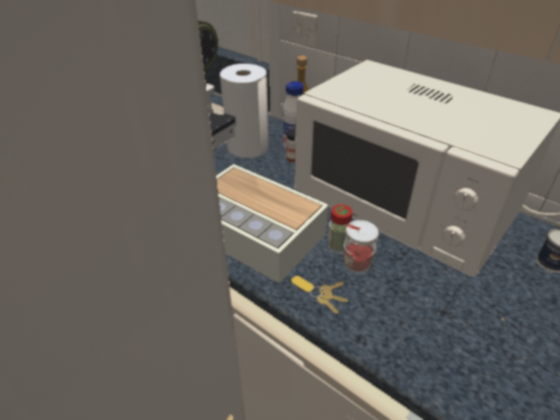

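The tool is over the leftmost plate; only the edge of the gripper shows beside the grey pillar, near (215,125). Next I'll descend to about 4 mm above the plate.

Call:
drive_tool --pt "0.002 0 0.05 0 0 0 -1" --pt "0 0 0.06 0 0 0 -1" --pt "0 0 0.06 0 0 0 -1" --pt "0 0 0.04 0 0 0 -1" --pt "0 0 0.013 0 0 0 -1" --pt "0 0 0 0 0 0 -1"

```text
t: 4.0
tool_pos: [0.4611, 0.0614, 0.1186]
orientation: [-3.142, 0.0, -3.082]
force: [-0.8, 0.1, 0.7]
gripper_width: 0.0004
grasp_force: 0.0
```

Call:
drive_tool --pt "0 0 0.003 0 0 0 -1" --pt "0 0 0.003 0 0 0 -1" --pt "0 0 0 0 0 0 -1"

```text
t: 4.38
tool_pos: [0.4611, 0.0613, 0.1169]
orientation: [-3.142, 0.0, -3.082]
force: [0.7, 0.2, 0.2]
gripper_width: 0.0004
grasp_force: 0.0
```

Call:
drive_tool --pt "0 0 0.003 0 0 0 -1" --pt "0 0 0 0 0 0 -1"

```text
t: 4.62
tool_pos: [0.461, 0.0613, 0.1158]
orientation: [-3.142, -0.0, -3.082]
force: [0.4, -0.1, 0.2]
gripper_width: 0.0006
grasp_force: 0.0
```

Tip is at 90.8 mm.

Call:
drive_tool --pt "0 0 0.003 0 0 0 -1" --pt "0 0 0 0 0 0 -1"

```text
t: 4.88
tool_pos: [0.4611, 0.0613, 0.1153]
orientation: [-3.142, 0.0, -3.082]
force: [-2.4, 0.2, 5.9]
gripper_width: 0.0004
grasp_force: 2.6
```

Call:
drive_tool --pt "0 0 0.003 0 0 0 -1" --pt "0 0 0 0 0 0 -1"

```text
t: 5.12
tool_pos: [0.4611, 0.0613, 0.1152]
orientation: [-3.142, 0.001, -3.082]
force: [-7.6, -1.0, 17.1]
gripper_width: 0.0007
grasp_force: 8.6
```

Leftmost plate is rigid. Next plate.

Call:
drive_tool --pt "0 0 -0.02 0 0 0 -1" --pt "0 -0.04 0 0 0 0 -1" --pt "0 -0.06 0 0 0 0 -1" --pt "0 -0.05 0 0 0 0 -1" --pt "0 -0.017 0.01 0 0 0 -1" --pt "0 0 0.003 0 0 0 -1" --pt "0 0 0 0 0 0 -1"

```text
t: 6.0
tool_pos: [0.4639, 0.0116, 0.116]
orientation: [3.142, -0.0, -3.082]
force: [0.2, 0.9, -0.5]
gripper_width: 0.0004
grasp_force: 0.0
```

Call:
drive_tool --pt "0 0 0.003 0 0 0 -1" --pt "0 0 0.002 0 0 0 -1" --pt "0 0 0 0 0 0 -1"

```text
t: 6.38
tool_pos: [0.4641, 0.0116, 0.1152]
orientation: [3.141, 0.0, -3.082]
force: [-4.2, 0.6, 8.9]
gripper_width: 0.0005
grasp_force: 4.4
```

Rigid too. Third plate.

Call:
drive_tool --pt "0 0 -0.018 0 0 0 -1" --pt "0 -0.04 0 0 0 0 -1" --pt "0 -0.06 0 0 0 0 -1" --pt "0 -0.05 0 0 0 0 -1" --pt "0 -0.017 0.01 0 0 0 -1" --pt "0 0 0.003 0 0 0 -1" --pt "0 0 0 0 0 0 -1"

```text
t: 7.25
tool_pos: [0.4669, -0.0384, 0.116]
orientation: [3.141, -0.0, -3.082]
force: [0.3, -0.0, 0.1]
gripper_width: 0.0006
grasp_force: 0.0
```

Call:
drive_tool --pt "0 0 0.003 0 0 0 -1" --pt "0 0 0.002 0 0 0 -1" --pt "0 0 0 0 0 0 -1"

```text
t: 7.62
tool_pos: [0.4671, -0.0384, 0.1152]
orientation: [3.141, 0.0, -3.082]
force: [-3.7, 1.4, 9.3]
gripper_width: 0.0003
grasp_force: 4.4
```

Call:
drive_tool --pt "0 0 -0.018 0 0 0 -1" --pt "0 -0.04 0 0 0 0 -1" --pt "0 -0.06 0 0 0 0 -1" --pt "0 -0.05 0 0 0 0 -1" --pt "0 -0.017 0.01 0 0 0 -1" --pt "0 0 0.003 0 0 0 -1" --pt "0 0 0 0 0 0 -1"

```text
t: 8.5
tool_pos: [0.4698, -0.0885, 0.116]
orientation: [3.141, -0.0, -3.082]
force: [0.6, 0.9, 0.7]
gripper_width: 0.0005
grasp_force: 0.0
```

Call:
drive_tool --pt "0 0 0.003 0 0 0 -1" --pt "0 0 0.002 0 0 0 -1" --pt "0 0 0 0 0 0 -1"

```text
t: 8.88
tool_pos: [0.47, -0.0885, 0.1148]
orientation: [3.141, 0.0, -3.082]
force: [-0.5, 1.4, 2.5]
gripper_width: 0.0006
grasp_force: 1.1
```

This one gives (0.1148 at 2.5 N). Pressing further.

Call:
drive_tool --pt "0 0 0.003 0 0 0 -1" --pt "0 0 0.003 0 0 0 -1" --pt "0 0 0.003 0 0 0 -1" --pt "0 0 0 0 0 0 -1"

```text
t: 9.38
tool_pos: [0.47, -0.0887, 0.1119]
orientation: [-3.142, 0.0, -3.082]
force: [0.3, 1.9, 2.0]
gripper_width: 0.0004
grasp_force: 1.3
```

Call:
drive_tool --pt "0 0 0.003 0 0 0 -1" --pt "0 0 0.003 0 0 0 -1" --pt "0 0 0 0 0 0 -1" --pt "0 0 0 0 0 0 -1"

```text
t: 9.88
tool_pos: [0.47, -0.0887, 0.1102]
orientation: [-3.141, 0.0, -3.082]
force: [0.1, 1.9, 2.9]
gripper_width: 0.0004
grasp_force: 1.7
```

```bash
python3 - <<'E'
from h import *
a=cam("scene"); save(a,"s3.png")
E
```

```text
(no output)
```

View pics/s3.png

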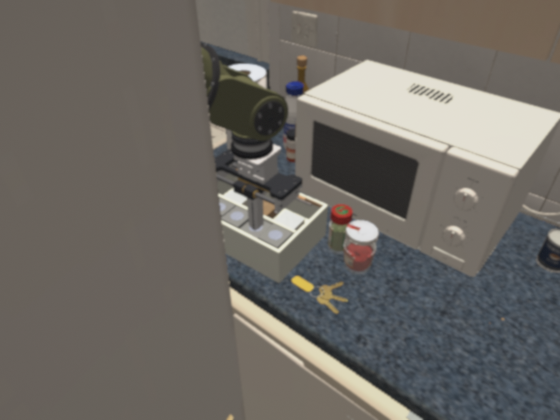

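The lid has sprung up (inside of the box visible around (280,220)). Letting go: straight up, slowly at first.

Call:
drive_tool --pt "0 0 -0.01 0 0 0 -1" --pt "0 0 -0.02 0 0 0 -1" --pt "0 0 -0.04 0 0 0 -1" --pt "0 0 -0.06 0 0 0 -1" --pt "0 0 -0.08 0 0 0 -1" --pt "0 0 -0.08 0 0 0 -1" --pt "0 0 -0.08 0 0 0 -1" --pt "-0.0 0 -0.05 0 0 0 -1" --pt "0 0 0 0 0 0 -1" --pt "0 0 0 0 0 0 -1" --pt "0 0 0 0 0 0 -1" --pt "0 0 0 0 0 0 -1" --pt "0 0 0 0 0 0 -1" --pt "0 0 0 0 0 0 -1"

```text
t: 11.68
tool_pos: [0.4699, -0.0887, 0.2361]
orientation: [3.142, -0.0, -3.082]
force: [-0.1, -0.1, 0.3]
gripper_width: 0.0001
grasp_force: 0.0
```

```bash
python3 - <<'E'
from h import *
a=cam("scene"); save(a,"s4.png"); print(r.sense()["force"])
E
```

```text
[ 1.02918069  0.06146204 -0.35962676]
```

View pics/s4.png

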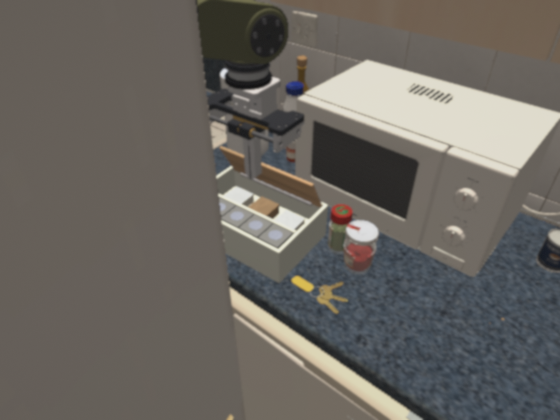

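The lid stands open (about (235,160)–(318,195)), the plates look flush, and the jars and keys have not moved. I'll check the lid height once.

Call:
drive_tool --pt "0 0 0 0 0 0 -1" --pt "0 0 0 0 0 0 -1" --pt "0 0 0 0 0 0 -1" --pt "0 0 0 0 0 0 -1"

```text
t: 12.22
tool_pos: [0.47, -0.0887, 0.2361]
orientation: [-3.142, 0.0, -3.082]
force: [-1.3, -0.5, 0.1]
gripper_width: 0.0007
grasp_force: 0.0
```

```bash
python3 - <<'E'
from h import *
a=cam("scene")
M=np.linalg.inv(a["world_to_cam"])
def P(u,v):
    z=a["depth"][v,u]; return (M@np.array([(u-a["cx"])/a["f"]*z,(v-a["cy"])/a["f"]*z,z,1]))[:3]
for u in (280,300,312): 
    col=[P(u,v) for v in range(160,212)]
    print(u,[(p*1000).round().astype(int).tolist() for p in col[::4]])
for n,(u,v) in {"p3":(237,216),"p4":(255,225),"p5":(275,234)}.items(): print(n,P(u,v).round(4))
E
```

```text
280 [[796, 115, -2], [778, 101, -1], [763, 89, -1], [562, -78, 165], [571, -71, 147], [580, -63, 128], [588, -57, 110], [601, -46, 86], [607, -41, 69], [607, -41, 58], [606, -41, 47], [606, -41, 35], [600, -47, 30]]
300 [[691, -33, 111], [693, -32, 99], [690, -35, 90], [692, -34, 77], [692, -33, 65], [565, -128, 166], [574, -122, 148], [583, -115, 130], [590, -110, 112], [601, -103, 91], [601, -103, 80], [610, -97, 61], [609, -98, 50]]
312 [[697, -63, 121], [693, -66, 113], [694, -67, 101], [695, -66, 89], [694, -67, 79], [688, -72, 72], [567, -156, 168], [572, -154, 154], [581, -147, 135], [591, -141, 117], [598, -137, 99], [608, -131, 79], [610, -130, 66]]
p3 [ 0.4686 -0.0386  0.0869]
p4 [ 0.4715 -0.0865  0.0866]
p5 [ 0.4743 -0.1374  0.0893]
```

```bash
python3 -c "
from rig import r
print(r.close_job())"
```

```text
the job is handed in; nothing more can be done
None
```

The release plate was the fourth from the left (−50 mm along the box's y): I pressed it, the lid sprang open to about 1.1 rad and stays open, the plate is back up, the jars and keys are where they were (the mug and tea light were not re-checked), and the job is handed in with the arm clear.

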